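# Close up the toaster oven

### The job

The toaster oven on the counter has just been cleaned: its glass door hangs partly open and the crumb tray below it still sticks out. Using only the fingers, gently push the door up until it is fully shut and push the crumb tray straight in until it is fully home. Do not lift the tray or pull it out, do not slam or force anything, and leave the mug, the pepper mill and the jam jar where they stand.

Things in the scene. Friction and masses are not known exactly. Their poses are not given: they have to be found in the camera images.
- oven: White countertop toaster oven, fixed: 400 mm wide (y), 280 deep (x), 235 high (z). Origin on the counter under its centre; +x points to its back, z up; its front face is the plane x = -140 mm. Cavity, door and tray are centred on y = +50 mm; the control panel with three knobs, 17 mm proud, fills the front from y = -200 to -100 mm. Its top is clear.
- oven_door (a joint): Angle of the drop-down glass door, rad: 0 = shut against the front, growing as its top swings out and down towards the user; starts at 0.35 to 0.65. Spring-balanced, stays where left; 2 to 4 N along its arc move it (forward and up: a level push on the bar of a well open door binds by friction). Door 290 mm wide, 155 mm from hinge to top edge, 14 mm thick, in front of the front face.
- door_handle (a point): Centre of the door's black round handle bar, 14 mm thick, 224 mm long, parallel to the hinge (oven's y), on two posts. It lies 135 mm from the hinge line along the door and 46 mm outside it (32 mm off the door's outer face). Door shut: 195 mm above the counter, 46 mm before the front face.
- door_hinge (a point): Middle of the hinge line of the door (fixed to the oven): on the front face, 60 mm above the counter, at the oven's y = +50 mm. Its axes are the oven's. The door turns about the y axis through it.
- crumb_tray: Loose flat metal crumb tray, 266 mm wide, 268 deep, 0.2-0.42 kg, in its slot under the cavity. Origin: middle of the pan's underside at the back face of the front lip, 23 mm above the counter; x points into the oven, z up. Starts 65 to 100 mm out. Slides with under 5 N, 2 mm play each side; home, stopped hard, when the lip's back meets the front face (origin at oven x = -140, y = +50 mm).
- tray_lip (a point): Middle of the outer face of the tray's upright front lip, to be pushed towards +x: 266 mm wide, 4 mm thick, from 21 to 49 mm above the counter, with a thin rolled edge 3 mm proud near its top (44 to 50 mm above the counter). Axes are the tray's.
- tray_home (a point): The point on the oven where tray_lip lies when the tray is home, 35 mm above the counter. Axes are the oven's.
- mug: White mug, 80 mm across and 95 mm high, with a handle on its own +y side reaching 35 mm further; loose, stands in front of the oven to one side. Origin under its centre. Leave alone.
- pepper_mill: Dark wooden pepper mill, 54 mm across and 152 mm high; loose, stands in front of the oven on the other side. Origin under its centre. Leave alone.
- jam_jar: Jam jar with a brass cap, 68 mm across and 95 mm high; loose, stands further forward on the right. Origin under its centre. Leave alone.

How it is judged:
By the outcome, as a careful person would: the job done as asked, in the order asked, and still so for the second after the job is handed in, with the robot touching nothing.
It also fails if it takes over 58 s, if anything falls off the work surface, if the arm or the gripper's body presses on something with over 40 N, if the wrist force passes 120 N, or if a joint passes its speed limit or range.

### The arm

A 6-joint arm with a two-finger parallel gripper is mounted at the origin on the work surface. World frame = base frame: x ahead of the robot, y to its left, z up, the work surface at z = 0. Lengths are in m, angles in rad, forces in N, time in s.
With the tool pointing down it reaches from about 0.35 to 0.975 m from the base axis. Payload 17.4 kg.
Tool frame: the origin (TCP) lies midway between the tips of the shut fingers; the grasp point (between the pads) lies 19 mm behind it (ctrl.pinch_z is the distance from the TCP to the grasp point, in m); z points along the fingers, y is the line along which they close (so a half turn about z gives the same grasp; the last joint's range is limited). The gripper opens to 85 mm and grips with 20 to 120 N. Pads are 22 mm wide; open, the fingers measure 114 mm over their backs; the gripper's body (76 mm by 85 mm) begins 54 mm behind the grasp point. The pads swing forward as they close: fully open they stand 13 mm farther back than shut.
Start: joints at [-1.292, 0.116, 1.442, -0, 1.584, -0.038], TCP at [0.21, -0.641, 0.231] pointing down, gripper open.
Joint ranges: [-2.83, 2.83], [-0.83, 2.19], [0.07, 2.5], [-1.14, 4.28], [0.01, 3], [-2.97, 2.97]. Speed limits (rad/s): [1.89, 1.89, 2.22, 3.14, 3.14, 3.14].

### API

Orientations are given as a unit quaternion [x, y, z, w].
In Python, from station import ctrl gives the robot as it stands.
- The arm moves only by the tool servo_tool, never from a script. Its argument "rows" is a list of rows, each a list of 5 numbers: the finger opening in m, from 0 to 0.0854, then the shift along the tool's x, y, z in m, then the turn about the tool's z in degrees. A call has 1 to 5 rows; each row shifts and turns the commanded pose from where the row before left it, along the tool's axes as they then stand; what a row does not reach is not made up. A row lasts 1/10 s, in which the tool goes at most 50 mm and 8.59 degrees, less where a joint would pass 70% of its speed; a pose out of reach is approached as far as the arm can. A call is refused whole if a number of a shift passes 0.05 or a number of a turn 8.59, either way. A call with a gripper value outside its range is refused whole. The fingers move at their own pace and stop on an object; "force" is the grip in N (left out, the last holds). Time passes only in rows, so rows that do not move let the fingers close. It gives the time, the measured TCP pose, the force, the opening and the grip force at its end, in the units of the state.
- ctrl.get_state(): the state, without advancing time (a new reading comes with each control period).
- ctrl.grab_frame(name): name is "scene" or "side" or "wrist"; returns a dict with "image" (400x640x3 uint8, red, green, blue), "z_map" (400x640 float32, m along the optical axis (not along the pixel's ray), 0 where there is no reading), "mtx" (3x3 intrinsics, pixels), "R" (3x3) and "t" (3): a world point X has camera coordinates R X + t; the wrist camera has in their place "T_tool_cam" (4x4, takes a point from camera to tool coordinates, whose origin is the TCP and whose axes are the flange's). Camera axes: x right, y down, z forward; pixel columns grow to the right and rows downward; lengths in m; the calibration is good to about 2 mm. A picture is of the moment at which its call begins: read the wrist's pose just before it.
- ctrl.close_job(): hands the job in; it is judged then, once.
The state is a dict: "clock": time; "joints": joint angles; "joint_vel": joint speeds; "joint_torque": joint torques, N m; "tool_pos": TCP position; "eef_rot": TCP orientation; "force": force on the tool from outside, world axes, zero at the start; "ft_torque": the same for the moment, N m; "finger_gap": finger opening in m; "grip_force": force on a finger pad.
Only numpy, scipy, OpenCV 4.12 (cv2) and the standard library are available. Lean on these libraries where they do the work, as an engineer would, in place of code of your own. Each camera call takes 0.05 s, during which the arm holds its last target. There are 200 camera calls.

## Working session

There is one attempt and no reset: what is moved stays moved. The work goes in short steps, Python scripts to look and compute and a tool call to move; the robot and the scene stay as the last step left them, time stands still between calls to the robot, and variables do not carry over. Pictures are saved under pics/ and viewed, at most 10 in all, crops included, and the job is handed in when it is done.

Besides the shell and the picture viewer there is one more tool, called after "Call:" in YAML: its name, and indented under it one key for each argument. servo_tool: Moves the arm, as the interface text tells. Its arguments: {"type":"object","properties":{"rows":{"type":"array"},"force":{"type":"number"}},"required":["rows"]}

```bash
mkdir -p pics; ls; python3 - <<'E'
from station import ctrl
import cv2,numpy as np
s=ctrl.get_state(); print(s['clock'],s['tool_pos'],s['eef_rot'],s['force'],s['finger_gap'])
for n in ['scene','side']:
    f=ctrl.grab_frame(n); cv2.imwrite(f'pics/{n}0.png',f['image'][:,:,::-1]); np.savez(f'{n}0.npz',**f)
    print(n,f['mtx'].round(1).tolist(),(-f['R'].T@f['t']).round(3),f['R'].round(3).tolist(),(f['z_map']>0).mean())
E
```

```text
pics
0.0 [ 0.21021666 -0.64122926  0.23054226] [ 9.87478934e-01  1.57749806e-01 -7.66250067e-05 -5.89132065e-04] [ 0.33448717 -0.29757194 -0.14824289] 0.08579854561985974
scene [[375.0, 0.0, 322.1], [0.0, 375.0, 194.1], [0.0, 0.0, 1.0]] [0.308 0.144 1.177] [[-0.544, -0.839, -0.005], [-0.799, 0.52, -0.303], [0.257, -0.161, -0.953]] 0.99603125
side [[380.1, 0.0, 319.5], [0.0, 380.1, 196.1], [0.0, 0.0, 1.0]] [ 0.538 -0.376  1.159] [[0.996, -0.089, 0.002], [-0.085, -0.948, -0.307], [0.029, 0.306, -0.952]] 0.996015625
```

View pics/scene0.png

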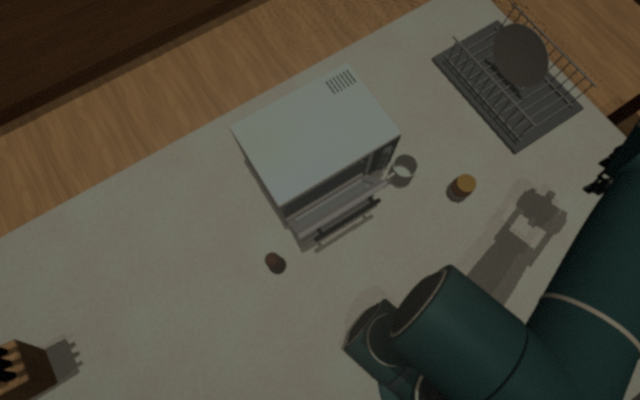

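View pics/side0.png

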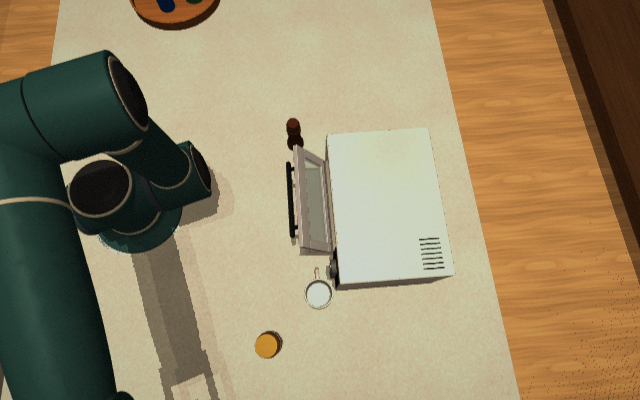

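The scene view shows the oven top at about (232–400, 65–205), the handle bar from (316,238) to (380,200), the mill at (275,262), the mug at (402,170) and the jar at (461,187). The side view shows the oven top at (328–453, 128–287), the bar from (289,163) to (293,237), the mill at (294,133), the mug at (318,294) and the jar at (267,345).

```bash
cat >h.py <<'E'
import numpy as np,cv2
def cloud(f):
    z=f['z_map'];v,u=np.mgrid[:400,:640]
    P=np.stack([u,v,np.ones_like(u)],-1)@np.linalg.inv(f['mtx']).T*z[...,None]
    return (P-f['t'])@f['R']
def load(n): return dict(np.load(n+'.npz'))
E
python3 - <<'E'
from h import *
def rect(P,m):
    m=cv2.morphologyEx(m.astype(np.uint8),cv2.MORPH_OPEN,np.ones((3,3)))
    n,l,s,c=cv2.connectedComponentsWithStats(m); k=1+s[1:,4].argmax()
    Q=P[l==k]; return cv2.minAreaRect((Q[:,:2]*1000).astype(np.float32)),Q[:,2].mean(),s[k]
for n,box in [('scene',(60,215,225,410)),('side',(115,300,325,460))]:
    f=load(n+'0');P=cloud(f);z=P[...,2]
    m=np.zeros((400,640),bool);m[box[0]:box[1],box[2]:box[3]]=1
    r=rect(P,m&(abs(z-.235)<.012)); print(n,'oven',r,cv2.boxPoints(r[0]).round(0).tolist())
    # small things: tops
    W=dict(scene=dict(mill=(275,262,16),mug=(402,170,20),jar=(461,187,18)),side=dict(mill=(294,133,18),mug=(318,294,20),jar=(267,345,18)))[n]
    for k,(u,v,w) in W.items():
        Q=P[v-w:v+w,u-w:u+w].reshape(-1,3);h={'mill':.152,'mug':.095,'jar':.095}[k]
        Q=Q[abs(Q[:,2]-h)<.012]; print(k,len(Q),(Q.min(0)+Q.max(0))[:2]/2,np.ptp(Q,axis=0)[:2],Q[:,2].mean())
    # bar: dark pixels
    g=f['image'].max(2); b=dict(scene=(190,250,305,390),side=(150,245,283,300))[n]
    m=np.zeros((400,640),bool);m[b[0]:b[1],b[2]:b[3]]=1
    m&=(g<40)&(z>.1)
    r=rect(P,m);print('bar',r)
    for e in [0,1]:
        pass
E
```

```text
scene oven (((732.4597778320312, -102.42361450195312), (400.0540466308594, 281.1949768066406), 89.28799438476562), np.float64(0.23438990170881183), array([  230,    63,   170,   144, 12922], dtype=int32)) [[589.0, -301.0], [871.0, -304.0], [876.0, 96.0], [594.0, 99.0]]
mill 144 [0.50475627 0.18731649] [0.0352689 0.0364397] 0.14812859477846083
mug 188 [ 0.54436441 -0.29528785] [0.08990486 0.10316891] 0.09203882142840028
jar 313 [ 0.3901543  -0.42694838] [0.0582915  0.05922919] 0.0939390211248471
bar (((484.85137939453125, 21.026071548461914), (46.07841873168945, 22.09183120727539), 68.12677001953125), np.float64(0.15805865712275388), array([318, 227,  17,  11,  67], dtype=int32))
side oven (((735.565185546875, -104.26634216308594), (400.2471923828125, 280.5640563964844), 89.31819152832031), np.float64(0.23428018829187447), array([  326,   127,   129,   158, 16419], dtype=int32)) [[593.0, -303.0], [873.0, -306.0], [878.0, 94.0], [598.0, 98.0]]
mill 120 [0.51648323 0.14415941] [0.05061924 0.11500974] 0.1481444356920862
mug 166 [ 0.54837222 -0.30303813] [0.09145526 0.09202622] 0.09308290728249995
jar 444 [ 0.39380215 -0.43062446] [0.05799627 0.0589275 ] 0.0939330671464607
bar (((490.13067626953125, -53.012298583984375), (213.0980987548828, 20.934690475463867), 89.72872161865234), np.float64(0.15548500151163722), array([286, 163,  12,  74, 340], dtype=int32))
```

Call:
servo_tool:
  rows:
    - [0.0, 0, 0, -0.05, 8.5]
    - [0.0, 0, 0, -0.05, 8.5]
    - [0.0, 0, 0, -0.05, 1.8]
    - [0.0, 0.02, -0.045, 0, 0]
    - [0.0, 0.02, -0.045, 0, 0]
  force: 20

```text
clock: 0.6
tool_pos: [0.2514, -0.5517, 0.3822]
eef_rot: [1.0, -0.007, 0.0, 0.001]
force: [0.7, 1.5, -0.4]
finger_gap: 0.0124
grip_force: 0.0
```

Call:
servo_tool:
  rows:
    - [0.0, 0.02, -0.045, -0.01, 0]
    - [0.0, 0.02, -0.045, -0.01, 0]
    - [0.0, 0.02, -0.045, -0.01, 0]
    - [0.0, 0.02, -0.045, -0.01, 0]
    - [0.0, 0.02, -0.045, -0.01, 0]

```text
clock: 1.1
tool_pos: [0.3535, -0.3272, 0.4312]
eef_rot: [1.0, -0.006, -0.0, -0.0]
force: [0.7, -0.2, -0.2]
finger_gap: -0.0003
grip_force: 0.0
```

Call:
servo_tool:
  rows:
    - [0.0, 0.02, -0.045, -0.01, 0]
    - [0.0, 0.02, -0.045, -0.01, 0]
    - [0.0, 0.02, -0.045, -0.01, 0]
    - [0.0, 0.02, -0.045, -0.01, 0]
    - [0.0, 0.02, -0.045, -0.01, 0]

```text
clock: 1.6
tool_pos: [0.4556, -0.1043, 0.4812]
eef_rot: [1.0, -0.006, 0.0, 0.0]
force: [-0.5, -1.3, 0.3]
finger_gap: -0.0002
grip_force: 0.0
```

Call:
servo_tool:
  rows:
    - [0.0, 0.045, -0.02, 0, 0]
    - [0.0, 0.045, -0.02, 0, 0]
    - [0.0, 0.045, -0.02, 0, 0]
    - [0.0, 0.045, -0.02, 0, 0]
    - [0.0, 0.045, -0.015, 0, 0]

```text
clock: 2.1
tool_pos: [0.6831, -0.0124, 0.4803]
eef_rot: [1.0, -0.005, -0.0, -0.0]
force: [0.3, -0.5, 1.4]
finger_gap: -0.0003
grip_force: 0.0
```

Call:
servo_tool:
  rows:
    - [0.0, 0.05, 0, 0, 0]
    - [0.0, 0.05, 0, 0, 0]
    - [0.0, 0.05, 0, 0, 0]
    - [0.0, 0.05, 0, 0, 0]
    - [0.0, 0.05, 0, 0, 0]

```text
clock: 2.6
tool_pos: [0.865, -0.0162, 0.4814]
eef_rot: [1.0, -0.006, 0.002, 0.0]
force: [-0.2, -0.1, 1.1]
finger_gap: 0.0004
grip_force: 0.0
```

Call:
servo_tool:
  rows:
    - [0.0, 0.05, 0, 0, 0]
    - [0.0, 0.05, 0, 0, 0]
    - [0.0, 0.05, 0, 0, 0]
    - [0.0, 0.05, 0, 0, 0]
    - [0.0, 0.05, 0, 0, 0]

```text
clock: 3.1
tool_pos: [0.9665, -0.0164, 0.3968]
eef_rot: [0.998, -0.006, 0.061, 0.001]
force: [0.4, -0.7, -0.1]
finger_gap: -0.0002
grip_force: 0.0
```

Call:
servo_tool:
  rows:
    - [0.0, 0.05, 0, -0.03, 0]
    - [0.0, 0.05, 0, -0.03, 0]
    - [0.0, 0.05, 0, -0.03, 0]
    - [0.0, 0.05, 0, -0.03, 0]
    - [0.0, 0.05, 0, -0.03, 0]

```text
clock: 3.6
tool_pos: [0.9783, -0.0155, 0.4561]
eef_rot: [0.991, -0.006, 0.137, 0.002]
force: [0.4, -1.1, -0.4]
finger_gap: -0.0001
grip_force: 0.0
```

```bash
python3 -c "
from station import ctrl
s=ctrl.get_state();print(s['joints'],s['eef_rot'])"
```

```text
[-0.04409022  0.86745434  0.07269056  0.00779583  1.92732111  1.54170895] [ 0.99059997 -0.00558422  0.13666766  0.00156779]
```

Call:
servo_tool:
  rows:
    - [0.0, 0.05, 0, -0.03, 0]
    - [0.0, 0.05, 0, -0.03, 0]
    - [0.0, 0.05, 0, -0.03, 0]
    - [0.0, 0.05, 0, -0.03, 0]
    - [0.0, 0.05, 0, -0.03, 0]

```text
clock: 4.1
tool_pos: [0.9771, -0.0146, 0.5277]
eef_rot: [0.978, -0.006, 0.208, 0.002]
force: [-0.5, -0.6, 0.7]
finger_gap: -0.0002
grip_force: 0.0
```

Call:
servo_tool:
  rows:
    - [0.0, 0.05, 0, -0.03, 0]
    - [0.0, 0.05, 0, -0.03, 0]
    - [0.0, 0.05, 0, -0.03, 0]
    - [0.0, 0.05, 0, -0.03, 0]
    - [0.0, 0.05, 0, -0.03, 0]

```text
clock: 4.6
tool_pos: [0.959, -0.0136, 0.6147]
eef_rot: [0.96, -0.005, 0.279, 0.003]
force: [0.9, -0.7, -0.0]
finger_gap: 0.0005
grip_force: 0.0
```

Call:
servo_tool:
  rows:
    - [0.0, 0.05, 0, -0.03, 0]
    - [0.0, 0.05, 0, -0.03, 0]
    - [0.0, 0.05, 0, -0.03, 0]
    - [0.0, 0.05, 0, -0.03, 0]
    - [0.0, 0.05, 0, -0.03, 0]

```text
clock: 5.1
tool_pos: [0.9237, -0.0124, 0.7095]
eef_rot: [0.938, -0.005, 0.348, 0.003]
force: [-1.0, 0.5, -0.1]
finger_gap: 0.0001
grip_force: 0.0
```

```bash
cat >kin.py <<'E'
import numpy as np
from scipy.optimize import least_squares
from station import ctrl
s=ctrl.get_state();j=s['joints'];q=s['eef_rot'];print(np.round(j,3),s['tool_pos'])
S=[(.116,1.442,0,np.hypot(.2102,.6412),.2305),(.8675,.0727,2*np.arcsin(.13667),.9784,.4561),(j[1],j[2],2*np.arcsin(q[2]),np.hypot(*s['tool_pos'][:2]),s['tool_pos'][2])]
def fk(p,a,b,t): h,L1,L2,L3=p; return L1*np.sin(a)+L2*np.sin(a+b)+L3*np.sin(t), h+L1*np.cos(a)+L2*np.cos(a+b)-L3*np.cos(t)
r=least_squares(lambda p:[v for a,b,t,R,z in S for v in np.subtract(fk(p,a,b,t),(R,z))],[.2,.45,.45,.25])
p=r.x;print(p.round(3),np.abs(r.fun).max())
h,L1,L2,L3=p
for x,z in [(.47,.13),(.55,.17),(.46,.035),(.57,.035)]:
  for t in np.radians([25,30,35,41]):
    w=x-L3*np.sin(t); v=z+L3*np.cos(t)-h; d=np.hypot(w,v)
    b=np.arccos(np.clip((d*d-L1**2-L2**2)/(2*L1*L2),-1,1)); a=np.arctan2(w,v)-np.arctan2(L2*np.sin(b),L1+L2*np.cos(b))
    print(x,z,round(np.degrees(t)),'j2 %.2f j3 %.2f j5 %.2f'%(a,b,np.pi-a-b-t))
E
python3 kin.py
```

```text
[-0.048  0.63   0.073  0.021  1.728  1.545] [ 0.9236715  -0.01237747  0.7094653 ]
[0.124 0.478 0.628 0.368] 0.008257922502323045
0.47 0.13 25 j2 -0.71 j3 2.32 j5 1.10
0.47 0.13 30 j2 -0.80 j3 2.38 j5 1.03
0.47 0.13 35 j2 -0.88 j3 2.45 j5 0.97
0.47 0.13 41 j2 -0.99 j3 2.53 j5 0.89
0.55 0.17 25 j2 -0.51 j3 2.14 j5 1.07
0.55 0.17 30 j2 -0.58 j3 2.20 j5 0.99
0.55 0.17 35 j2 -0.65 j3 2.27 j5 0.91
0.55 0.17 41 j2 -0.73 j3 2.35 j5 0.80
0.46 0.035 25 j2 -0.71 j3 2.47 j5 0.95
0.46 0.035 30 j2 -0.80 j3 2.54 j5 0.88
0.46 0.035 35 j2 -0.90 j3 2.60 j5 0.82
0.46 0.035 41 j2 -1.02 j3 2.69 j5 0.76
0.57 0.035 25 j2 -0.39 j3 2.28 j5 0.82
0.57 0.035 30 j2 -0.45 j3 2.35 j5 0.72
0.57 0.035 35 j2 -0.51 j3 2.41 j5 0.63
0.57 0.035 41 j2 -0.58 j3 2.49 j5 0.51
```

Call:
servo_tool:
  rows:
    - [0.0, -0.045, 0.003, 0.005, 0]
    - [0.0, -0.045, 0.003, 0.005, 0]
    - [0.0, -0.045, 0.003, 0.005, 0]
    - [0.0, -0.045, 0.003, 0.005, 0]
    - [0.0, -0.045, 0.003, 0.005, 0]

```text
clock: 5.6
tool_pos: [0.8404, -0.021, 0.6218]
eef_rot: [0.938, -0.005, 0.347, 0.003]
force: [1.0, 0.1, 1.8]
finger_gap: -0.0001
grip_force: 0.0
```

Call:
servo_tool:
  rows:
    - [0.0, -0.045, 0.003, 0.005, 0]
    - [0.0, -0.045, 0.003, 0.005, 0]
    - [0.0, -0.045, 0.003, 0.005, 0]
    - [0.0, -0.045, 0.003, 0.005, 0]
    - [0.0, -0.045, 0.003, 0.005, 0]

```text
clock: 6.1
tool_pos: [0.6877, -0.0344, 0.4587]
eef_rot: [0.938, -0.005, 0.347, 0.004]
force: [0.3, -0.3, 1.1]
finger_gap: 0.0002
grip_force: 0.0
```

Call:
servo_tool:
  rows:
    - [0.0, -0.048, 0.003, 0.002, 0]
    - [0.0, -0.048, 0.003, 0.002, 0]
    - [0.0, -0.048, 0.003, 0.002, 0]
    - [0.0, -0.048, 0.003, 0.002, 0]
    - [0.0, -0.048, 0.003, 0.002, 0]

```text
clock: 6.6
tool_pos: [0.512, -0.0478, 0.2949]
eef_rot: [0.938, -0.005, 0.347, 0.004]
force: [0.2, -0.6, 1.0]
finger_gap: 0.0002
grip_force: 0.0
```

```bash
python3 - <<'E'
from station import ctrl
from h import *
s=ctrl.get_state();print(s['joints'].__class__,np.round(s['joints'],3),s['tool_pos'],s['eef_rot'],s['force'])
f=ctrl.grab_frame('wrist');np.savez('w0.npz',**f);np.savez('w0p.npz',p=s['tool_pos'],q=s['eef_rot'])
print(f['T_tool_cam'].round(3).tolist())
cv2.imwrite('pics/w0.png',f['image'][:,:,::-1])
E
```

```text
<class 'numpy.ndarray'> [-0.216 -0.71   2.104  0.15   1.052  1.338] [ 0.51202257 -0.04778516  0.29490811] [ 0.93776456 -0.0047634   0.34722066  0.003572  ] [ 0.23470223 -0.58865839  0.99921207]
[[0.001, -0.949, -0.316, 0.083], [1.0, 0.001, 0.0, 0.0], [-0.0, -0.316, 0.949, -0.142], [0.0, 0.0, 0.0, 1.0]]
```

View pics/w0.png

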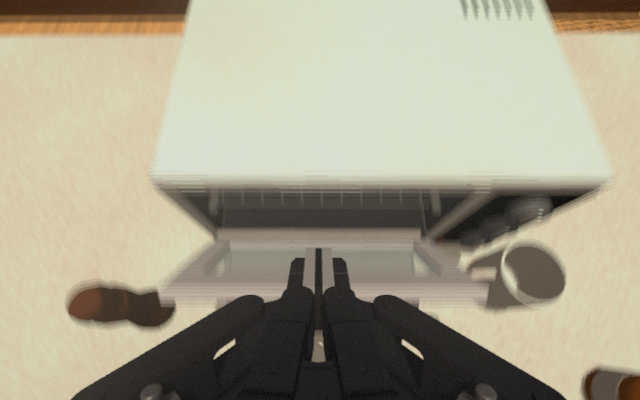

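The wrist view is blurred by motion. It shows the door's top edge at row ~290 (columns 165–490), the mill at (120,305), the mug at (532,270) and the shut fingers at (320,260). The camera sits 83 mm on the oven side of the tool, so I'll check its housing from outside.

```bash
python3 - <<'E'
from station import ctrl
from h import *
fs={n:ctrl.grab_frame(n) for n in ['scene','side']}
for n in fs: np.savez(n+'1.npz',**fs[n])
a=cv2.resize(fs['scene']['image'][100:300,230:470],None,fx=2.4,fy=2.4); b=cv2.resize(fs['side']['image'][100:310,200:440],None,fx=2.4,fy=2.4)
cv2.imwrite('pics/s1.png',cv2.convertScaleAbs(np.clip(a.astype(float)*1.6,0,255).astype(np.uint8))[:,:,::-1]);cv2.imwrite('pics/d1.png',b[:,:,::-1])
E
```

```text
(no output)
```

View pics/s1.png

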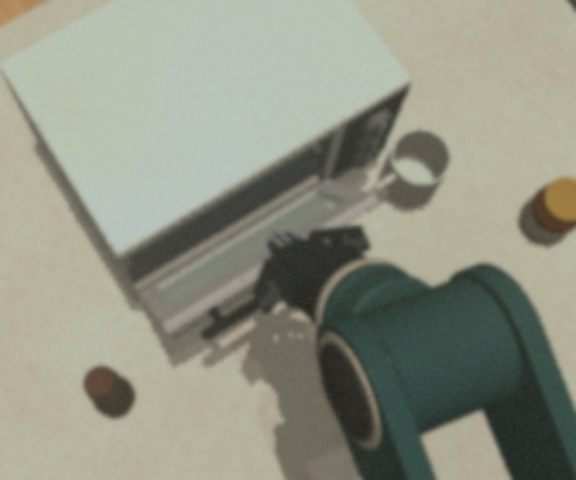

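View pics/d1.png

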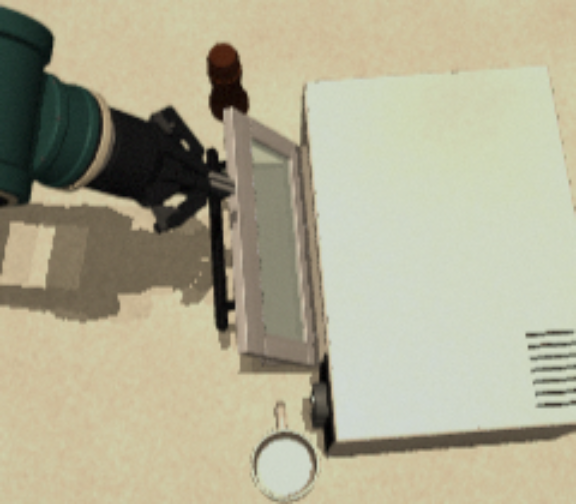

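No camera housing is visible. The side crop shows the bar from (212,150) to (222,328), the mug handle at (280,412) pointing to +y, and the fingers above the bar. Next I'll measure the tray lip and bar cross-section from the first views.

```bash
python3 - <<'E'
from h import *
for n in ['scene0','side0','scene1','side1']:
    f=load(n);P=cloud(f).reshape(-1,3)
    Q=P[(P[:,0]>.44)&(P[:,0]<.594)&(P[:,1]>-.2)&(P[:,1]<.09)]
    t=Q[(Q[:,2]>.018)&(Q[:,2]<.056)]; print(n,'tray',len(t))
    if len(t): print(' x pct',np.percentile(t[:,0],[1,10,50,90]).round(3),'y',t[:,1].min().round(3),t[:,1].max().round(3),'z',np.percentile(t[:,2],[5,50,95]).round(3))
    hi=t[t[:,2]>.04]; print('  lip top',len(hi),np.median(hi,axis=0).round(4) if len(hi) else '')
    for y0 in (-.13,-.09,-.05,-.01,.03):
        q=Q[(abs(Q[:,1]-y0)<.015)&(Q[:,0]<.505)&(Q[:,2]>.12)]
        if len(q): k=q[:,2].argmax(); print('  bar y',y0,len(q),'x',np.percentile(q[:,0],[5,50,95]).round(3),'ztop',np.percentile(q[:,2],90).round(3))
E
```

```text
scene0 tray 230
 x pct [0.519 0.52  0.523 0.526] y -0.185 0.083 z [0.024 0.048 0.052]
  lip top 181 [ 0.5229 -0.0484  0.0489]
  bar y -0.13 101 x [0.476 0.488 0.504] ztop 0.186
  bar y -0.09 74 x [0.476 0.484 0.504] ztop 0.186
  bar y -0.05 74 x [0.477 0.485 0.504] ztop 0.186
  bar y -0.01 73 x [0.477 0.485 0.504] ztop 0.185
  bar y 0.03 99 x [0.478 0.489 0.504] ztop 0.184
side0 tray 15
 x pct [0.523 0.525 0.534 0.542] y -0.185 -0.178 z [0.022 0.033 0.048]
  lip top 3 [ 0.5255 -0.1819  0.0479]
  bar y -0.13 85 x [0.478 0.489 0.504] ztop 0.183
  bar y -0.09 66 x [0.479 0.487 0.504] ztop 0.183
  bar y -0.05 58 x [0.48  0.487 0.504] ztop 0.183
  bar y -0.01 59 x [0.48  0.487 0.504] ztop 0.165
  bar y 0.03 67 x [0.48  0.489 0.504] ztop 0.166
scene1 tray 116
 x pct [0.519 0.521 0.524 0.527] y -0.158 0.083 z [0.023 0.048 0.052]
  lip top 89 [0.5238 0.0132 0.0487]
  bar y -0.13 10 x [0.5   0.503 0.505] ztop 0.188
  bar y -0.09 142 x [0.443 0.457 0.474] ztop 0.365
  bar y -0.05 195 x [0.442 0.472 0.501] ztop 0.415
  bar y -0.01 232 x [0.441 0.465 0.502] ztop 0.374
  bar y 0.03 109 x [0.449 0.487 0.504] ztop 0.351
side1 tray 15
 x pct [0.523 0.525 0.534 0.542] y -0.185 -0.179 z [0.022 0.031 0.049]
  lip top 3 [ 0.5255 -0.1823  0.0475]
  bar y -0.13 84 x [0.478 0.488 0.504] ztop 0.184
  bar y -0.09 275 x [0.442 0.462 0.491] ztop 0.378
  bar y -0.05 540 x [0.443 0.472 0.501] ztop 0.419
  bar y -0.01 232 x [0.447 0.467 0.489] ztop 0.376
  bar y 0.03 38 x [0.483 0.492 0.505] ztop 0.182
```

Call:
servo_tool:
  rows:
    - [0.0, -0.022, 0.02, 0, 0]
    - [0.0, -0.022, 0.02, 0, 0]
    - [0.0, -0.023, 0.022, 0.001, 0]
    - [0.0, -0.012, 0, 0.015, 0]
    - [0.0, -0.012, 0, 0.015, 0]

```text
clock: 7.25
tool_pos: [0.4644, -0.111, 0.2152]
eef_rot: [0.937, -0.006, 0.348, 0.005]
force: [0.5, 0.7, 0.5]
finger_gap: 0.0
grip_force: 0.0
```

```bash
cat >st.py <<'E'
from station import ctrl
import numpy as np
s=ctrl.get_state();q=s['eef_rot'];
from scipy.spatial.transform import Rotation as R
M=R.from_quat(q).as_matrix()
print(np.round(s['joints'],3),np.round(s['tool_pos'],4),'F',np.round(s['force'],1));print('toolx',M[:,0].round(3),'tooly',M[:,1].round(3),'toolz',M[:,2].round(3),'t',s['clock'])
E
python3 st.py
```

```text
[-0.458 -0.803  2.279  0.33   1.029  1.047] [ 0.4644 -0.111   0.2152] F [0.5 0.7 0.5]
toolx [ 0.758 -0.008  0.652] tooly [-0.014 -1.     0.004] toolz [ 0.652 -0.012 -0.758] t 7.25
```

Call:
servo_tool:
  rows:
    - [0.0, -0.01, 0, 0.0125, 0]
    - [0.0, -0.01, 0, 0.0125, 0]
    - [0.0, -0.01, 0, 0.0125, 0]
    - [0.0, -0.01, 0, 0.0125, 0]

```text
clock: 7.65
tool_pos: [0.4661, -0.1097, 0.1484]
eef_rot: [0.938, -0.005, 0.347, 0.003]
force: [0.4, -0.2, 0.4]
finger_gap: -0.0
grip_force: 0.0
```

```bash
python3 st.py
```

```text
[-0.453 -0.774  2.371  0.355  0.916  1.002] [ 0.4661 -0.1097  0.1484] F [ 0.4 -0.2  0.4]
toolx [ 0.76  -0.006  0.65 ] tooly [-0.011 -1.     0.003] toolz [ 0.65 -0.01 -0.76] t 7.65
```

Call:
servo_tool:
  rows:
    - [0.0, -0.007, 0, 0.011, 0]
    - [0.0, -0.007, 0, 0.011, 0]
    - [0.0, 0.004, 0, 0, 0]
    - [0.0, 0.004, 0, 0, 0]
    - [0.0, 0.004, 0, 0, 0]

```text
clock: 8.15
tool_pos: [0.4791, -0.1102, 0.1323]
eef_rot: [0.938, -0.005, 0.347, 0.004]
force: [-4.4, -0.5, -0.1]
finger_gap: -0.0003
grip_force: 1.7
```

Call:
servo_tool:
  rows:
    - [0.0, 0.003, 0, 0, 0]
    - [0.0, 0.003, 0, 0, 0]
    - [0.0, 0.003, 0, 0, 0]
    - [0.0, 0.003, 0, 0, 0]
    - [0.0, 0.003, 0, 0, 0]

```text
clock: 8.65
tool_pos: [0.4902, -0.1101, 0.1411]
eef_rot: [0.938, -0.005, 0.346, 0.003]
force: [-3.1, 0.5, -0.2]
finger_gap: 0.0001
grip_force: 1.5
```

```bash
python3 st.py
```

```text
[-0.421 -0.689  2.341  0.347  0.855  1.017] [ 0.4902 -0.1101  0.1411] F [-3.1  0.5 -0.2]
toolx [ 0.76  -0.007  0.65 ] tooly [-0.012 -1.     0.003] toolz [ 0.65 -0.01 -0.76] t 8.65
```

Call:
servo_tool:
  rows:
    - [0.0, 0.005, 0, 0, 0]
    - [0.0, 0.005, 0, 0, 0]
    - [0.0, 0.005, 0, 0, 0]
    - [0.0, 0.005, 0, 0.0005, 0]
    - [0.0, 0.005, 0, 0.0005, 0]

```text
clock: 9.15
tool_pos: [0.5101, -0.1103, 0.1567]
eef_rot: [0.938, -0.005, 0.346, 0.003]
force: [-3.0, 0.3, 0.2]
finger_gap: -0.0003
grip_force: 1.3
```

Call:
servo_tool:
  rows:
    - [0.0, 0.004, 0, 0.001, 0]
    - [0.0, 0.004, 0, 0.001, 0]
    - [0.0, 0.004, 0, 0.001, 0]
    - [0.0, 0.003, 0, 0.001, 0]
    - [0.0, 0.003, 0, 0.001, 0]

```text
clock: 9.65
tool_pos: [0.5268, -0.1105, 0.1644]
eef_rot: [0.938, -0.005, 0.346, 0.003]
force: [-3.2, -0.4, 0.5]
finger_gap: 0.0
grip_force: 1.2
```

Call:
servo_tool:
  rows:
    - [0.0, 0.003, 0, 0.001, 0]
    - [0.0, 0.002, 0, 0.001, 0]
    - [0.0, 0.002, 0, 0.001, 0]

```text
clock: 9.95
tool_pos: [0.534, -0.1105, 0.1666]
eef_rot: [0.938, -0.005, 0.346, 0.003]
force: [-2.7, -0.4, 0.2]
finger_gap: 0.0
grip_force: 1.1
```

Call:
servo_tool:
  rows:
    - [0.0, 0.0015, 0, 0.0007, 0]
    - [0.0, 0.0015, 0, 0.0007, 0]
    - [0.0, 0.0015, 0, 0.0007, 0]
    - [0.0, 0.0015, 0, 0.0007, 0]

```text
clock: 10.35
tool_pos: [0.5403, -0.1106, 0.1684]
eef_rot: [0.938, -0.005, 0.346, 0.003]
force: [-2.2, -0.4, -0.6]
finger_gap: -0.0001
grip_force: 1.1
```

```bash
cat >door.py <<'E'
from h import *
from station import ctrl
import sys
for n in sys.argv[1:]:
    f=ctrl.grab_frame(n);P=cloud(f).reshape(-1,3)
    Q=P[(P[:,0]>.5)&(P[:,0]<.61)&(P[:,1]>-.19)&(P[:,1]<.085)]
    t=Q[(Q[:,2]>.04)&(Q[:,2]<.056)&(Q[:,0]<.595)&((Q[:,1]>.02)|(Q[:,1]<-.14))]
    print(n,'lip',len(t),np.median(t,axis=0).round(4) if len(t) else '')
    for y0 in (-.15,-.04,.03):
        q=Q[(abs(Q[:,1]-y0)<.02)]
        b=q[(q[:,0]<.57)&(q[:,2]>.14)]; d=q[(q[:,0]<.595)&(q[:,0]>.565)&(q[:,2]>.19)]
        print(y0,'bar',len(b),np.median(b,axis=0).round(4) if len(b) else '','doortop',len(d),(d.min(0).round(4),np.percentile(d[:,2],90).round(4)) if len(d) else '')
E
python3 door.py scene side
```

```text
scene lip 50 [0.524  0.0505 0.0488]
-0.15 bar 115 [ 0.5383 -0.1379  0.199 ] doortop 140 (array([ 0.5652, -0.1698,  0.1903]), np.float64(0.2305))
-0.04 bar 75 [ 0.5393 -0.0408  0.1978] doortop 126 (array([ 0.5721, -0.06  ,  0.1901]), np.float64(0.2241))
0.03 bar 111 [0.5438 0.033  0.1977] doortop 133 (array([0.565 , 0.0105, 0.1914]), np.float64(0.2223))
side lip 75 [0.5255 0.0212 0.0487]
-0.15 bar 158 [ 0.5405 -0.1416  0.199 ] doortop 104 (array([ 0.5666, -0.1699,  0.1937]), np.float64(0.2159))
-0.04 bar 75 [ 0.5433 -0.0416  0.1973] doortop 74 (array([ 0.5747, -0.0599,  0.2098]), np.float64(0.216))
0.03 bar 97 [0.5477 0.0294 0.1975] doortop 89 (array([0.5656, 0.0106, 0.1925]), np.float64(0.2152))
```

Call:
servo_tool:
  rows:
    - [0.0, 0.0013, 0, 0.0006, 0]
    - [0.0, 0.0013, 0, 0.0006, 0]
    - [0.0, 0.0013, 0, 0.0006, 0]
    - [0.0, 0.0013, 0, 0.0006, 0]

```text
clock: 10.85
tool_pos: [0.5458, -0.1107, 0.1699]
eef_rot: [0.938, -0.005, 0.346, 0.003]
force: [-4.1, 0.2, 0.1]
finger_gap: -0.0003
grip_force: 1.1
```

Call:
servo_tool:
  rows:
    - [0.0, 0.0008, 0, 0.0004, 0]
    - [0.0, 0.0008, 0, 0.0004, 0]
    - [0.0, 0.0008, 0, 0.0004, 0]

```text
clock: 11.15
tool_pos: [0.5481, -0.1106, 0.1701]
eef_rot: [0.938, -0.005, 0.346, 0.003]
force: [-12.6, 0.7, -0.2]
finger_gap: -0.0004
grip_force: 4.8
```

Call:
servo_tool:
  rows:
    - [0.0, 0, 0, 0, 0]
    - [0.0, 0, 0, 0, 0]

```text
clock: 11.35
tool_pos: [0.548, -0.1106, 0.17]
eef_rot: [0.938, -0.005, 0.346, 0.003]
force: [-5.7, 0.3, -0.8]
finger_gap: 0.0002
grip_force: 2.8
```

```bash
python3 door.py side; python3 st.py
```

```text
side lip 75 [0.5255 0.0215 0.0492]
-0.15 bar 190 [ 0.5429 -0.1434  0.2033] doortop 120 (array([ 0.5666, -0.1697,  0.192 ]), np.float64(0.217))
-0.04 bar 86 [ 0.5489 -0.0431  0.2004] doortop 74 (array([ 0.582 , -0.0595,  0.194 ]), np.float64(0.2171))
0.03 bar 90 [0.5533 0.03   0.1999] doortop 96 (array([0.5656, 0.0101, 0.1918]), np.float64(0.2158))
[-0.359 -0.534  2.205  0.305  0.818  1.088] [ 0.5481 -0.1106  0.17  ] F [-6.5 -0.1 -0.4]
toolx [ 0.761 -0.007  0.649] tooly [-0.011 -1.     0.003] toolz [ 0.649 -0.01  -0.761] t 11.4
```

Call:
servo_tool:
  rows:
    - [0.0, -0.012, 0, 0, 0]
    - [0.0, -0.02, 0, 0, 0]
    - [0.0, -0.02, -0.015, 0, 0]
    - [0.0, -0.016, -0.022, 0.014, 0]
    - [0.0, -0.016, -0.022, 0.014, 0]

```text
clock: 11.9
tool_pos: [0.5028, -0.0512, 0.094]
eef_rot: [0.938, -0.005, 0.347, 0.004]
force: [-0.1, -1.2, 0.1]
finger_gap: -0.0001
grip_force: 0.0
```

Call:
servo_tool:
  rows:
    - [0.0, -0.014, 0, 0.015, 0]
    - [0.0, -0.014, 0, 0.015, 0]

```text
clock: 12.1
tool_pos: [0.5012, -0.0507, 0.0527]
eef_rot: [0.938, -0.004, 0.347, 0.003]
force: [0.4, -0.6, -0.2]
finger_gap: 0.0
grip_force: 0.0
```

```bash
python3 st.py; python3 door.py side
```

```text
[-0.233 -0.604  2.444  0.246  0.619  1.196] [ 0.5012 -0.0507  0.0527] F [ 0.4 -0.6 -0.2]
toolx [ 0.759 -0.006  0.651] tooly [-0.01  -1.     0.003] toolz [ 0.651 -0.009 -0.759] t 12.1
side lip 77 [0.5255 0.0214 0.0488]
-0.15 bar 100 [ 0.5518 -0.1429  0.1995] doortop 117 (array([ 0.5666, -0.1698,  0.1925]), np.float64(0.2162))
-0.04 bar 73 [ 0.5503 -0.0397  0.1998] doortop 75 (array([ 0.5821, -0.0597,  0.1904]), np.float64(0.2169))
0.03 bar 89 [0.5531 0.0312 0.1994] doortop 97 (array([0.5655, 0.0102, 0.1922]), np.float64(0.2158))
```

Call:
servo_tool:
  rows:
    - [0.0, -0.0075, 0, 0.0095, 0]
    - [0.0, -0.0075, 0, 0.0095, 0]
    - [0.0, 0, 0, 0, 0]

```text
clock: 12.45
tool_pos: [0.5021, -0.0517, 0.0281]
eef_rot: [0.938, -0.005, 0.346, 0.003]
force: [0.3, 1.1, 0.4]
finger_gap: -0.0001
grip_force: 0.0
```

```bash
python3 st.py
```

```text
[-0.235 -0.557  2.46   0.269  0.561  1.169] [ 0.5021 -0.0517  0.0281] F [0.3 1.1 0.4]
toolx [ 0.761 -0.007  0.649] tooly [-0.012 -1.     0.003] toolz [ 0.649 -0.01  -0.761] t 12.45
```

Call:
servo_tool:
  rows:
    - [0.0, 0.0038, 0, 0.00325, 0]
    - [0.0, 0.0038, 0, 0.00325, 0]
    - [0.0, 0.0038, 0, 0.00325, 0]
    - [0.0, 0.0038, 0, 0.00325, 0]
    - [0.0, 0.0038, 0, 0.00325, 0]

```text
clock: 12.95
tool_pos: [0.5282, -0.0519, 0.0297]
eef_rot: [0.938, -0.005, 0.347, 0.003]
force: [-3.7, 0.1, 2.6]
finger_gap: -0.0001
grip_force: 1.6
```

Call:
servo_tool:
  rows:
    - [0.0, 0.0038, 0, 0.00325, 0]
    - [0.0, 0.0038, 0, 0.00325, 0]
    - [0.0, 0.0038, 0, 0.00325, 0]
    - [0.0, 0.0038, 0, 0.00325, 0]
    - [0.0, 0.0038, 0, 0.00325, 0]

```text
clock: 13.45
tool_pos: [0.553, -0.0522, 0.0293]
eef_rot: [0.938, -0.005, 0.346, 0.003]
force: [-4.1, -0.0, 4.5]
finger_gap: -0.0002
grip_force: 2.5
```

```bash
python3 st.py; python3 door.py scene side
```

```text
[-0.204 -0.389  2.354  0.261  0.492  1.191] [ 0.553  -0.0522  0.0293] F [-4.1 -0.   4.5]
toolx [ 0.76  -0.007  0.65 ] tooly [-0.012 -1.     0.003] toolz [ 0.65 -0.01 -0.76] t 13.45
scene lip 78 [0.5567 0.0314 0.0477]
-0.15 bar 71 [ 0.5482 -0.1395  0.2001] doortop 158 (array([ 0.5653, -0.1699,  0.1906]), np.float64(0.2316))
-0.04 bar 72 [ 0.5464 -0.0405  0.2004] doortop 130 (array([ 0.5792, -0.0597,  0.1928]), np.float64(0.2252))
0.03 bar 98 [0.5494 0.0323 0.1997] doortop 136 (array([0.5651, 0.0106, 0.1915]), np.float64(0.2174))
side lip 57 [ 0.5607 -0.1483  0.0488]
-0.15 bar 100 [ 0.5518 -0.1427  0.1995] doortop 117 (array([ 0.5665, -0.169 ,  0.1943]), np.float64(0.2161))
-0.04 bar 74 [ 0.5502 -0.0409  0.2   ] doortop 75 (array([ 0.582 , -0.0596,  0.1902]), np.float64(0.2158))
0.03 bar 89 [0.5534 0.0306 0.2001] doortop 98 (array([0.5656, 0.01  , 0.1923]), np.float64(0.2157))
```

Call:
servo_tool:
  rows:
    - [0.0, 0.0038, 0, 0.00325, 0]
    - [0.0, 0.0038, 0, 0.00325, 0]
    - [0.0, 0.0038, 0, 0.00325, 0]
    - [0.0, 0.003, 0, 0.0026, 0]
    - [0.0, 0.003, 0, 0.0026, 0]

```text
clock: 14.05
tool_pos: [0.5758, -0.0524, 0.0291]
eef_rot: [0.938, -0.005, 0.346, 0.003]
force: [-1.3, -0.7, -1.5]
finger_gap: -0.0002
grip_force: 0.7
```

Call:
servo_tool:
  rows:
    - [0.0, 0.0015, 0, 0.0013, 0]
    - [0.0, 0.0015, 0, 0.0013, 0]
    - [0.0, 0.0015, 0, 0.0013, 0]

```text
clock: 14.35
tool_pos: [0.5815, -0.0525, 0.0292]
eef_rot: [0.938, -0.005, 0.346, 0.003]
force: [-1.0, -0.4, -1.5]
finger_gap: 0.0002
grip_force: 0.7
```

Call:
servo_tool:
  rows:
    - [0.0, 0.001, 0, 0.00086, 0]
    - [0.0, 0.001, 0, 0.00086, 0]
    - [0.0, 0.001, 0, 0.00086, 0]

```text
clock: 14.65
tool_pos: [0.5855, -0.0526, 0.0292]
eef_rot: [0.938, -0.005, 0.346, 0.003]
force: [-2.0, -0.6, -1.7]
finger_gap: -0.0002
grip_force: 0.7
```

```bash
python3 - <<'E'
from station import ctrl
from h import *
for n in ['scene','side']:
    P=cloud(ctrl.grab_frame(n)).reshape(-1,3)
    for y0 in (-.17,-.14,-.1,0,.04,.07):
        t=P[(abs(P[:,1]-y0)<.012)&(P[:,2]>.042)&(P[:,2]<.054)&(P[:,0]>.5)&(P[:,0]<.61)]
        if len(t): print(n,y0,len(t),t[:,0].min().round(4),np.median(t,axis=0).round(4))
E
```

Call:
servo_tool:
  rows:
    - [0.0, 0.0008, 0, 0.0007, 0]
    - [0.0, 0.0008, 0, 0.0007, 0]

```text
clock: 14.95
tool_pos: [0.5871, -0.0525, 0.029]
eef_rot: [0.938, -0.005, 0.346, 0.003]
force: [-42.0, -0.6, 23.4]
finger_gap: 0.0004
grip_force: 20.9
```

Call:
servo_tool:
  rows:
    - [0.0, -0.0012, 0, -0.001, 0]
    - [0.0, 0, 0, 0, 0]

```text
clock: 15.15
tool_pos: [0.5861, -0.0526, 0.0295]
eef_rot: [0.938, -0.005, 0.347, 0.004]
force: [-0.0, 0.5, -0.4]
finger_gap: -0.0004
grip_force: 0.0
```

Call:
servo_tool:
  rows:
    - [0.0, -0.004, 0, -0.0034, 0]
    - [0.0, -0.015, 0, -0.013, 0]
    - [0.0, -0.03, 0, -0.026, 0]
    - [0.0, -0.03, 0, -0.026, 0]
    - [0.0, 0, 0, -0.04, 0]

```text
clock: 15.65
tool_pos: [0.4659, -0.0528, 0.0664]
eef_rot: [0.939, -0.005, 0.344, 0.003]
force: [0.0, 0.8, -0.4]
finger_gap: -0.0001
grip_force: 0.0
```

```bash
python3 - <<'E'
from station import ctrl
from h import *
s=ctrl.get_state();print(s['tool_pos'],s['force'],s['clock'])
fs={n:ctrl.grab_frame(n) for n in ['scene','side']}
for n,f in fs.items():
    np.savez(n+'2.npz',**f)
    P=cloud(f).reshape(-1,3)
    t=P[(P[:,1]>-.2)&(P[:,1]<.09)&(P[:,2]>.015)&(P[:,2]<.058)&(P[:,0]>.5)&(P[:,0]<.62)]
    print(n,len(t),np.percentile(t[:,0],[0,10,50,90]).round(4) if len(t) else '')
cv2.imwrite('pics/s2.png',np.vstack([cv2.resize(fs['scene']['image'][100:270,230:470],None,fx=2,fy=1.75),cv2.resize(fs['side']['image'][110:300,260:380],(480,290))])[:,:,::-1])
E
```

```text
[ 0.46594687 -0.05278187  0.06635872] [ 0.02943138  0.77135723 -0.44303058] 15.65
scene 0 
side 8 [0.5953 0.5955 0.6011 0.6052]
```

View pics/s2.png

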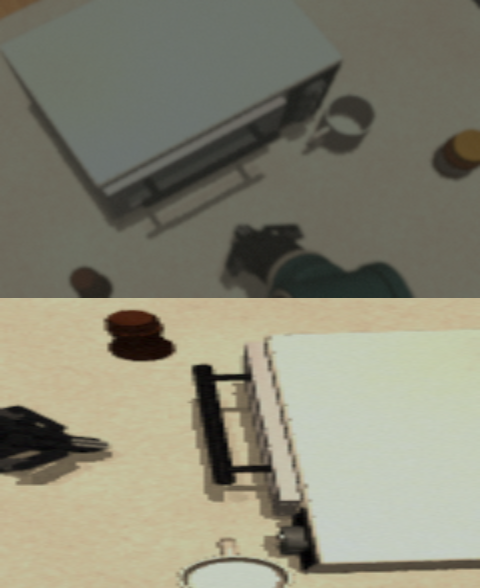

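The door is flush and the tray is hidden under it, with the mug, mill and jar unmoved. I'll use the wrist camera to confirm the lip gap.

```bash
python3 - <<'E'
from station import ctrl
from h import *
from scipy.spatial.transform import Rotation as R
s=ctrl.get_state();f=ctrl.grab_frame('wrist');M=R.from_quat(s['eef_rot']).as_matrix()
T=f['T_tool_cam'];v,u=np.mgrid[:400,:640]
C=np.stack([u,v,np.ones_like(u)],-1)@np.linalg.inv(f['mtx']).T*f['z_map'][...,None]
P=(C@T[:3,:3].T+T[:3,3])@M.T+s['tool_pos']
for y0 in (-.16,-.1,0,.06):
    m=(abs(P[...,1]-y0)<.01)&(P[...,0]>.55)&(P[...,0]<.61)
    q=P[m]
    for a,b in((.022,.043),(.043,.052),(.055,.1),(.1,.18)):
        t=q[(q[:,2]>a)&(q[:,2]<b)]; print(y0,(a,b),len(t),np.percentile(t[:,0],[10,50,90]).round(4) if len(t) else '')
cv2.imwrite('pics/w2.png',f['image'][:,:,::-1])
E
```

```text
-0.16 (0.022, 0.043) 380 [0.5926 0.5931 0.5937]
-0.16 (0.043, 0.052) 158 [0.5899 0.5908 0.5922]
-0.16 (0.055, 0.1) 1519 [0.5828 0.5841 0.589 ]
-0.16 (0.1, 0.18) 2058 [0.5879 0.5886 0.5894]
-0.1 (0.022, 0.043) 389 [0.5933 0.5939 0.5945]
-0.1 (0.043, 0.052) 161 [0.5908 0.5917 0.5931]
-0.1 (0.055, 0.1) 1528 [0.5835 0.5849 0.5897]
-0.1 (0.1, 0.18) 2013 [0.5886 0.5894 0.5901]
0 (0.022, 0.043) 389 [0.5945 0.5951 0.5956]
0 (0.043, 0.052) 157 [0.5917 0.5928 0.594 ]
0 (0.055, 0.1) 1549 [0.5847 0.5859 0.5909]
0 (0.1, 0.18) 1981 [0.5898 0.5906 0.5913]
0.06 (0.022, 0.043) 377 [0.5952 0.5958 0.5963]
0.06 (0.043, 0.052) 179 [0.5926 0.5936 0.5952]
0.06 (0.055, 0.1) 1624 [0.5854 0.5864 0.5915]
0.06 (0.1, 0.18) 2490 [0.5858 0.5908 0.5919]
```

View pics/w2.png

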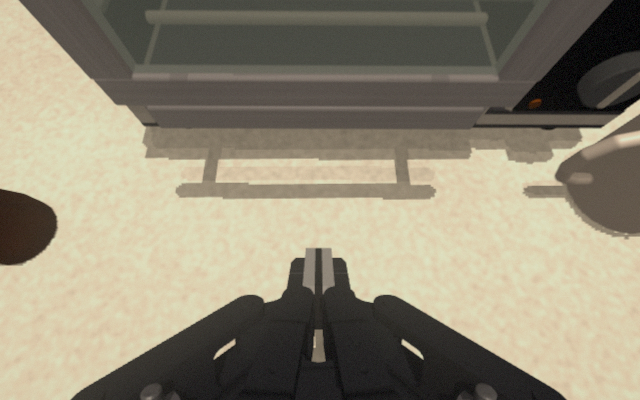

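The wrist view shows the door flush and the tray lip seated under it (rows 108–128). The lip face is about 10 mm behind the door face, as it should be when home.

```bash
python3 -c "
from station import ctrl
print(ctrl.close_job())"
```

```text
the job is handed in; nothing more can be done
None
```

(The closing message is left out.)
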